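Load the two balls of a double check valve

TASK

The rack on the bench holds two steel balls of the same size, between a bigger and a smaller one. Drop these two, one after the other, through the aluminium funnel into the brass check-valve body that stands in its jig, so that both end up down inside the valve's bore, one on top of the other.

Things in the scene. Friction and masses are not known exactly. Their poses are not given: they have to be found in the camera images.
- ball_a_center (a point): centre of one of the two steel balls of middle size (28 mm diameter, 90 g; axes mean nothing), 32 mm above the bench. It sits on any one of six black ring seats (20 mm across, tops 20 mm above the bench, 2 rows of 3, 80 mm apart) of a dark steel rack plate, 150 x 230 x 8 mm. The other seats hold a 38 mm steel ball, a 20 mm one, a hexagon nut and a brass plug: not wanted.
- ball_b_center (a point): centre of the other 28 mm steel ball, the same in every way, on another seat of the same rack, also 32 mm above the bench.
- funnel_mouth (a point): centre of the rim of the aluminium funnel on the upright brass valve body, 134 mm above the bench; z is up the valve's axis. The rim is 112 mm across, 102 mm inside; within 42 mm of height the funnel narrows to a 36 mm throat that runs straight on into the bore. The valve is held fast in a fixed jig with a 120 x 120 mm foot.
- well_floor (a point): centre of the flat bottom of the valve's bore, 112 mm straight below the centre of the funnel's rim, 22 mm above the bench; z is up. The bore is 36 mm wide and 70 mm deep below the throat: it takes the two balls, one above the other.
There are look-alikes about, which are no part of the job. What is shaped like the part that bears ball_a_center but purple is not meant. What is shaped like the part that bears ball_b_center but blue or orange is not meant.

How it is judged:
On the way, in this order (a step that is already met when the one before it is completed fails the run):
1. one of the two middle-sized balls lies down in the valve's bore (((horizontal distance between ball_a_center and well_floor below 0.012 m and z of ball_a_center in the frame of well_floor between 0.008 and 0.049 m) or (horizontal distance between ball_b_center and well_floor below 0.012 m and z of ball_b_center in the frame of well_floor between 0.008 and 0.049 m))), for 0.2 s.
2. both middle-sized balls lie in the bore (horizontal distance between each of ball_a_center, ball_b_center and well_floor below 0.012 m and z of ball_a_center in the frame of well_floor between 0.008 and 0.049 m and z of ball_b_center in the frame of well_floor between 0.008 and 0.049 m), for 0.2 s.
At the end, for the whole second after the job is handed in: Both 28 mm balls lie in the valve's bore: each ball's centre within 12 mm of the bore's axis and 8 to 49 mm above the bore's floor, so nothing else lies beneath them (all of step 2); the robot touches nothing.
It also fails if it takes over 54 s, if anything falls off the work surface, if the arm or the gripper's body presses on something with over 40 N, if the wrist force passes 120 N, or if a joint passes its speed limit or range.

ROBOT

A 6-joint arm with a two-finger parallel gripper is mounted at the origin on the work surface. World frame = base frame: x ahead of the robot, y to its left, z up, the work surface at z = 0. Lengths are in m, angles in rad, forces in N, time in s.
With the tool pointing down it reaches from about 0.325 to 0.75 m from the base axis. Payload 7.6 kg.
Tool frame: the origin (TCP) lies at the very end of the fingers, on their centre line; the grasp point (between the pads) lies 19 mm behind it; z points along the fingers, y is the line along which they close (so a half turn about z gives the same grasp; the last joint's range is limited). The gripper opens to 85 mm and grips with 20 to 120 N. Pads are 22 mm wide; open, the fingers measure 114 mm over their backs; the gripper's body (76 mm by 85 mm) begins 54 mm behind the grasp point. The pads swing forward as they close: fully open they stand 13 mm farther back than shut.
Start: joints at [1.268, 0.052, 1.401, -0, 1.689, -0.07], TCP at [0.121, 0.511, 0.231] pointing down, gripper open.
Joint ranges: [-2.9, 2.9], [-0.91, 2.17], [0.12, 2.37], [-1.06, 4.2], [0.26, 2.73], [-2.93, 2.93]. Speed limits (rad/s): [2.57, 2.57, 3.01, 3.14, 3.14, 3.14].

INTERFACE

Orientations are given as a rotation vector (axis times angle).
In Python, from workcell import arm gives the robot as it stands.
- The arm moves only by the shell command python3 -m crank 'ROWS'. ROWS is JSON, a list of rows, each a list of 5 numbers: the opening, from 0 (shut) to 1 (fully open), then the shift along the tool's x, y, z in m, then the turn about the tool's z in degrees. In form: [[grip, dx, dy, dz, twist], ...]. A call has exactly 5 rows; each row is the pose to reach, as a shift and turn from the pose commanded when the call began, along the tool's axes at that moment; what a row does not reach only later rows make up. A row lasts 1/10 s, in which the tool goes at most 50 mm and 8.59 degrees, less where a joint would pass 70% of its speed; a pose out of reach is approached as far as the arm can. A call with a gripper value outside its range is refused whole. The fingers move at their own pace and stop on an object; the grip force is fixed at half the most. Time passes only in rows, so rows that repeat a pose let the fingers close, or fill a call up. It gives the time, the measured TCP pose, the force, the opening and the grip force at its end, in the units of the state.
- arm.get_obs(): the state, without advancing time (a new reading comes with each control period).
- arm.get_image(name): name is "scene" or "top" or "wrist"; returns a dict with "frame" (480x640x3 uint8, red, green, blue), "K" (3x3 intrinsics, pixels), "rvec" (rotation vector, rad) and "tvec" (3), from world to camera coordinates, as OpenCV has them. Camera axes: x right, y down, z forward; pixel columns grow to the right and rows downward; lengths in m; the calibration is good to about 2 mm. A picture is of the moment at which its call begins. There is no depth.
- arm.sign_off(): hands the job in; it is judged then, once.
The state is a dict: "clock": time; "joints": joint angles; "qvel": joint speeds; "effort": joint torques, N m; "tcp_pos": TCP position; "orientation": TCP orientation; "wrist_force": force on the tool from outside, world axes, zero at the start; "torque": the same for the moment, N m; "finger_gap": opening from 0.0 (shut) to 1.0 (fully open); "grasp_force": force on a finger pad.
Only numpy, scipy, OpenCV 4.12 (cv2) and the standard library are available. Lean on these libraries where they do the work, as an engineer would, in place of code of your own. Each camera call takes 0.05 s, during which the arm holds its last target. There are 200 camera calls.

## Working session

There is one attempt and no reset: what is moved stays moved. The work goes in short steps, Python scripts to look and compute and a shell command to move; the robot and the scene stay as the last step left them, time stands still between calls to the robot, and variables do not carry over. Pictures are saved under pics/ and viewed, at most 10 in all, crops included, and the job is handed in when it is done.

```bash
mkdir -p pics; cat > h.py <<'E'
import numpy as np, cv2
from workcell import arm
def snap(n,f):
    im=arm.get_image(n); cv2.imwrite('pics/'+f+'.png',cv2.cvtColor(im['frame'],cv2.COLOR_RGB2BGR))
    np.savez('pics/'+f+'.npz',**{k:np.array(im[k]) for k in('K','rvec','tvec')}); return im
def ray(f,u,v,z):
    c=np.load('pics/'+f+'.npz'); R=cv2.Rodrigues(c['rvec'].ravel())[0]; t=c['tvec'].ravel()
    o=-R.T@t; d=R.T@np.linalg.inv(c['K'])@np.array([u,v,1.]); return o+d*(z-o[2])/d[2]
def rel(p):
    o=arm.get_obs(); R=cv2.Rodrigues(np.array(o['orientation'],float))[0]; return R.T@(np.array(p)-o['tcp_pos'])
E
python3 - <<'E'
from h import *
snap('top','top1'); snap('scene','scene1')
o=arm.get_obs(); print(o); print(cv2.Rodrigues(np.array(o['orientation'],float))[0].round(3))
E
```

```text
{'clock': 0.1, 'joints': array([ 1.26770421e+00,  5.27903250e-02,  1.40160126e+00, -2.62677365e-05,
        1.68861995e+00, -7.02942718e-02]), 'qvel': array([-0.00074372, -0.00127296, -0.00269527, -0.00024478, -0.00035533,
        0.00040553]), 'effort': array([ 1.62472847e-03, -3.82582819e+01, -3.60987747e+01, -1.03989248e-04,
        4.71758787e-03,  4.78202514e-05]), 'tcp_pos': array([0.12101991, 0.51058684, 0.23055907]), 'orientation': array([-3.64829907e-01, -3.12009697e+00,  2.19749263e-03]), 'wrist_force': array([-0.24422046, -0.24418523, -0.72852488]), 'torque': array([-0.00080137,  0.00081373, -0.01544613]), 'grasp_force': 0.0, 'finger_gap': 1.0011631441137983}
[[-0.973  0.231 -0.   ]
 [ 0.231  0.973 -0.001]
 [ 0.    -0.001 -1.   ]]
```

View pics/top1.png

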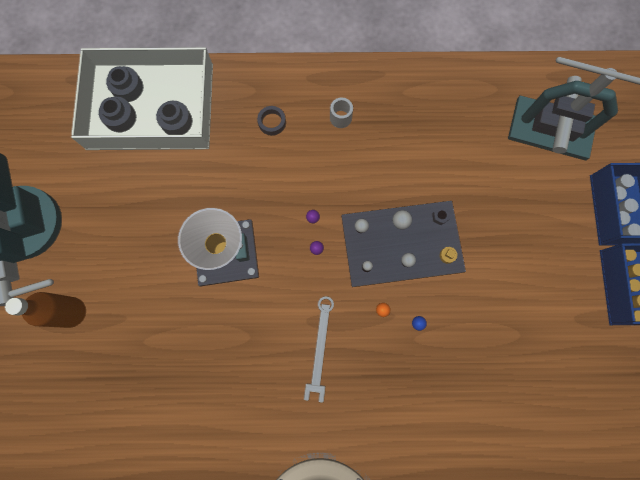

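View pics/scene1.png

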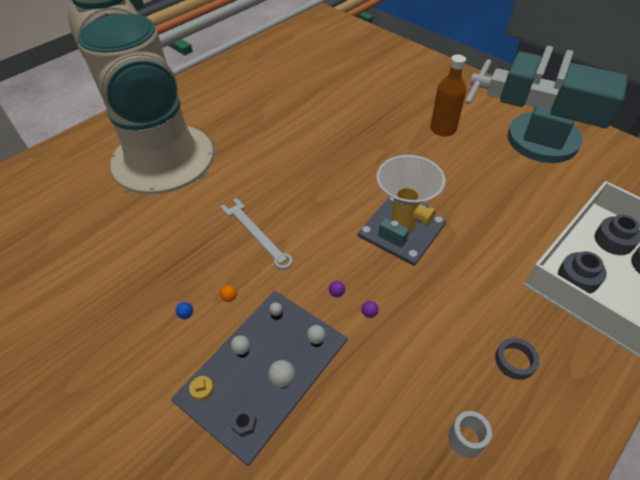

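Candidates in the top view: grey balls at (362,226), (402,219) which looks biggest, (367,267) which looks smallest, and (408,260). Coloured decoys are purple at (313,216) and (316,248), orange at (383,310) and blue at (419,323). There is also a nut at (442,215) and a plug at (449,254). I choose (362,226) and (408,260). Next is one close crop to check them.

```bash
python3 - <<'E'
from h import *
im=cv2.imread('pics/top1.png')
a=cv2.resize(im[195:290,335:470],None,fx=5,fy=5,interpolation=cv2.INTER_CUBIC)
cv2.imwrite('pics/crop1.png',a)
for u,v in [(362,226),(402,219),(367,267),(408,260)]: print(ray('top1',u,v,.032).round(4))
f=cv2.imread('pics/top1.png')
print('funnel',ray('top1',210.5,238.5,.134).round(4))
print('tcp rel A',rel(ray('top1',362,226,.032)).round(4))
E
```

```text
[ 0.5405 -0.0857  0.032 ]
[ 0.5542 -0.1653  0.032 ]
[ 0.4586 -0.0933  0.032 ]
[ 0.4717 -0.1735  0.032 ]
funnel [0.4945 0.1863 0.134 ]
tcp rel A [-0.5458 -0.4832  0.1992]
```

View pics/crop1.png

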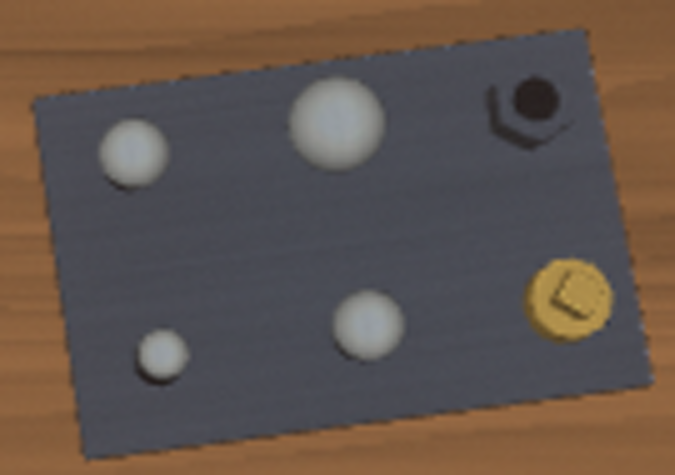

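The crop shows four grey balls: A at about (361.8,225.6), 14 px wide; B at about (408.6,260), also 14 px. The others are 19 px and 11 px wide, so A and B are the 28 mm pair. Spacing comes out at 80 mm, as stated. Approaching A.

```bash
python3 -m crank '[[0.6,-0.03,-0.027,0,0],[0.6,-0.065,-0.058,0,0],[0.6,-0.1,-0.089,0,0],[0.6,-0.135,-0.12,0,0],[0.6,-0.17,-0.15,0,0]]'; python3 -m crank '[[0.6,-0.035,-0.031,0,0],[0.6,-0.07,-0.062,0,0],[0.6,-0.105,-0.093,0,0],[0.6,-0.14,-0.124,0,0],[0.6,-0.17,-0.15,0,0]]'; python3 - <<'E'
from h import *
for u,v in [(361.8,225.6),(408.6,260)]: p=ray('top1',u,v,.032); print(p.round(4),rel(p).round(4))
E
```

```text
clock: 0.6
tcp_pos: [0.2524, 0.324, 0.231]
orientation: [-0.364, -3.12, 0.0]
wrist_force: [1.9, 0.1, 0.4]
finger_gap: 0.599
grasp_force: 0.0
clock: 1.1
tcp_pos: [0.3834, 0.1384, 0.2311]
orientation: [0.366, 3.12, -0.0]
wrist_force: [0.8, 1.1, 0.2]
finger_gap: 0.601
grasp_force: 0.0
[ 0.5413 -0.0853  0.032 ] [-0.2054 -0.1811  0.1991]
[ 0.4717 -0.1746  0.032 ] [-0.1583 -0.2841  0.1991]
```

```bash
python3 -m crank '[[0.6,-0.03,-0.027,0.015,0],[0.6,-0.065,-0.058,0.03,0],[0.6,-0.1,-0.088,0.045,0],[0.6,-0.135,-0.119,0.06,0],[0.6,-0.165,-0.145,0.075,0]]'; python3 -m crank '[[0.6,-0.02,-0.018,0.01,0],[0.6,-0.033,-0.03,0.025,0],[0.6,-0.037,-0.034,0.04,0],[0.6,-0.037,-0.034,0.045,0],[0.6,-0.037,-0.034,0.045,0]]'; python3 - <<'E'
from h import *
snap('wrist','w1'); snap('top','top2')
c=np.load('pics/w1.npz')
for u,v in [(361.8,225.6),(408.6,260)]:
  p=ray('top1',u,v,.032); print(rel(p).round(4), cv2.projectPoints(p[None],c['rvec'],c['tvec'],c['K'],None)[0].ravel())
E
```

```text
clock: 1.6
tcp_pos: [0.5105, -0.0408, 0.1552]
orientation: [-0.366, -3.12, -0.0]
wrist_force: [0.1, 0.9, 0.2]
finger_gap: 0.597
grasp_force: 0.0
clock: 2.1
tcp_pos: [0.5371, -0.0794, 0.1102]
orientation: [-0.364, -3.118, -0.001]
wrist_force: [0.4, 0.1, -0.9]
finger_gap: 0.599
grasp_force: 0.0
[-0.0046 -0.005   0.08  ] [310.32368477 269.09966494]
[ 0.0427 -0.1079  0.0799] [133.15627947 193.86679737]
```

View pics/w1.png

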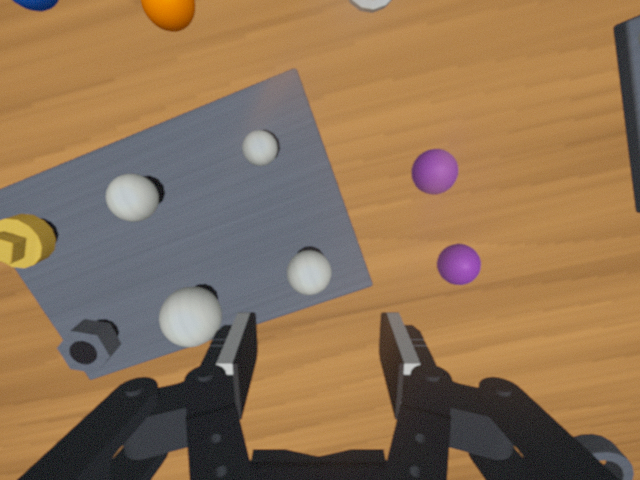

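The wrist view shows A at (309.5,272) and B at (132.5,197.5), within 3.5 px of the projections from the top camera. The fingers clear the 38 mm ball.

```bash
python3 - <<'E'
from h import *
for u,v,a,b in [(309.5,272,361.8,225.6),(132.5,197.5,408.6,260)]:
  p=ray('w1',u,v,.032);q=ray('top1',a,b,.032); print(p.round(4),q.round(4),rel((p+q)/2).round(4))
E
```

```text
[ 0.5431 -0.0863  0.032 ] [ 0.5413 -0.0853  0.032 ] [-0.0055 -0.0053  0.08  ]
[ 0.4736 -0.1758  0.032 ] [ 0.4717 -0.1746  0.032 ] [ 0.0417 -0.1083  0.0799]
```

```bash
python3 -m crank '[[0.6,-0.0055,-0.0055,0.02,0],[0.6,-0.0055,-0.0055,0.045,0],[0.6,-0.0055,-0.0055,0.07,0],[0.6,-0.0055,-0.0055,0.088,0],[0.6,-0.0055,-0.0055,0.095,0]]'; python3 -m crank '[[0.1,0,0,0,0],[0.1,0,0,0,0],[0.1,0,0,0,0],[0.1,0,0,0,0],[0.1,0,0,0,0]]'; python3 -m crank '[[0.1,0,0,0,0],[0.1,0,0,0,0],[0.1,0,0,-0.01,0],[0.1,0,0,-0.025,0],[0.1,0,0,-0.04,0]]'
```

```text
clock: 2.7
tcp_pos: [0.5414, -0.086, 0.0153]
orientation: [-0.363, -3.119, -0.001]
wrist_force: [-0.5, 0.7, -0.4]
finger_gap: 0.601
grasp_force: 0.0
clock: 3.2
tcp_pos: [0.5429, -0.0869, 0.0177]
orientation: [0.364, 3.118, 0.0]
wrist_force: [0.0, 2.0, 5.8]
finger_gap: 0.291
grasp_force: 59.0
clock: 3.7
tcp_pos: [0.542, -0.087, 0.0576]
orientation: [0.365, 3.12, -0.0]
wrist_force: [-0.2, 0.0, -1.3]
finger_gap: 0.292
grasp_force: 58.9
```

Gripped. Lifting and moving to just short of the funnel for a closer look.

```bash
python3 -m crank '[[0.1,0,0,-0.04,0],[0.1,0,0,-0.085,0],[0.1,0.005,0.025,-0.125,0],[0.1,0.01,0.06,-0.145,0],[0.1,0.015,0.105,-0.145,0]]'; python3 -m crank '[[0.1,0.005,0.045,0,0],[0.1,0.01,0.09,0,0],[0.1,0.015,0.125,0,0],[0.1,0.015,0.145,0,0],[0.1,0.015,0.145,0,0]]'; python3 - <<'E'
from h import *
snap('wrist','w2')
c=np.load('pics/w2.npz')
p=np.array([.4945,.1863,.134]); print(rel(p).round(4), cv2.projectPoints(p[None],c['rvec'],c['tvec'],c['K'],None)[0].ravel())
E
```

```text
clock: 4.2
tcp_pos: [0.5532, 0.0188, 0.2076]
orientation: [0.368, 3.11, 0.001]
wrist_force: [0.1, 0.0, -0.5]
finger_gap: 0.297
grasp_force: 59.0
clock: 4.7
tcp_pos: [0.5704, 0.1658, 0.2023]
orientation: [0.359, 3.12, 0.001]
wrist_force: [0.6, -0.6, -0.9]
finger_gap: 0.293
grasp_force: 59.1
[0.079  0.0042 0.0681] [323.10908257 127.2979299 ]
```

View pics/w2.png

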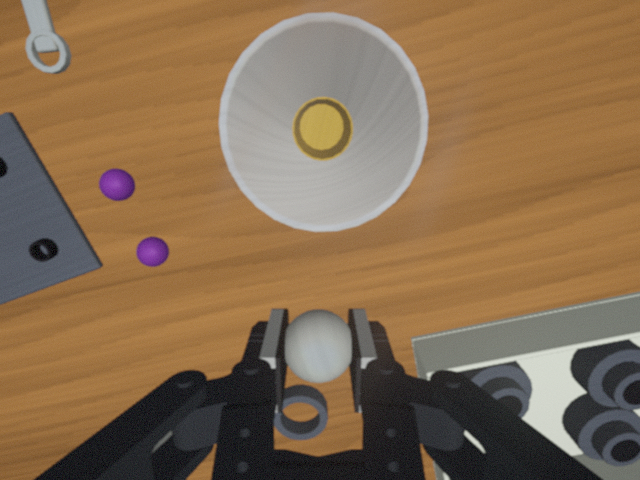

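Wrist view: funnel rim spans columns 219–428 and rows 12–234. The ball is held between the pads at (319,346).

```bash
python3 - <<'E'
from h import *
P=[ray('w2',u,v,.134) for u,v in [(219,122),(428,122),(323.5,12.5),(323.5,233.5)]]
print(np.linalg.norm(P[0]-P[1]),np.linalg.norm(P[2]-P[3]))
p=np.array([*( (P[0]+P[1])/2*.5+(P[2]+P[3])/4)]);y=(P[2]+P[3])/2
print(p,y,rel(y),rel([.4945,.1863,.134]))
b=ray('w2',319,346,.2023+.019);print('ball',rel(b))
E
```

```text
0.10943223633541199 0.11081261483014482
[0.49465807 0.18647527 0.134     ] [0.49734419 0.18585953 0.134     ] [0.07616771 0.00439708 0.06813293] [0.07903723 0.00417501 0.06813086]
ball [ 0.00299165  0.0019102  -0.01911553]
```

```bash
python3 -m crank '[[0.1,0.035,0.002,0,0],[0.1,0.065,0.003,0.01,0],[0.1,0.076,0.003,0.04,0],[0.1,0.076,0.003,0.065,0],[0.1,0.076,0.003,0.074,0]]'; python3 -m crank '[[0.1,0,0,0,0],[0.5,0,0,0,0],[0.5,0,0,0,0],[0.5,0,0,0,0],[0.5,0,0,0,0]]'; python3 -m crank '[[0.5,0,0,-0.03,0],[0.5,0,0,-0.07,0],[0.6,-0.035,0,-0.08,0],[0.6,-0.07,0,-0.08,0],[0.6,-0.076,0,-0.08,0]]'; python3 - <<'E'
from h import *
snap('wrist','w3')
im=cv2.imread('pics/w3.png');cv2.imwrite('pics/c3.png',im[0:260,180:480])
for u,v,a,b in [(132.5,197.5,408.6,260)]:
  p=ray('w1',u,v,.032);q=ray('top1',a,b,.032); print(rel((p+q)/2).round(4))
E
```

```text
clock: 5.25
tcp_pos: [0.496, 0.1823, 0.1255]
orientation: [-0.366, -3.117, 0.002]
wrist_force: [0.8, -0.2, -0.5]
finger_gap: 0.295
grasp_force: 59.1
clock: 5.75
tcp_pos: [0.4977, 0.1838, 0.1281]
orientation: [0.365, 3.119, 0.001]
wrist_force: [-0.5, -0.1, -0.4]
finger_gap: 0.502
grasp_force: 0.0
clock: 6.25
tcp_pos: [0.5735, 0.1652, 0.2072]
orientation: [0.367, 3.119, -0.0]
wrist_force: [-0.4, -0.6, -0.2]
finger_gap: 0.601
grasp_force: 0.0
[ 0.0182 -0.3545  0.1748]
```

View pics/c3.png

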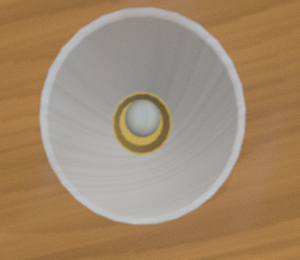

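The crop shows ball A down in the bore, at about (143,117). Now for B.

```bash
python3 -m crank '[[0.6,0.001,-0.03,0,0],[0.6,0.003,-0.075,0,0],[0.6,0.006,-0.12,0,0],[0.6,0.008,-0.165,0,0],[0.6,0.01,-0.21,0,0]]'; python3 -m crank '[[0.6,0.003,-0.045,0,0],[0.6,0.006,-0.09,0.02,0],[0.6,0.008,-0.125,0.05,0],[0.6,0.008,-0.1445,0.08,0],[0.6,0.008,-0.1445,0.1,0]]'; python3 - <<'E'
from h import *
snap('wrist','w4')
p=ray('w1',132.5,197.5,.032);q=ray('top1',408.6,260,.032);m=(p+q)/2
c=np.load('pics/w4.npz');print(m,rel(m).round(4),cv2.projectPoints(m[None],c['rvec'],c['tvec'],c['K'],None)[0].ravel())
E
```

```text
clock: 6.8
tcp_pos: [0.5117, -0.0367, 0.2074]
orientation: [0.363, 3.12, 0.0]
wrist_force: [1.4, 0.1, 0.2]
finger_gap: 0.598
grasp_force: 0.0
clock: 7.3
tcp_pos: [0.4699, -0.1758, 0.1052]
orientation: [-0.369, -3.118, -0.001]
wrist_force: [0.4, 0.4, -0.1]
finger_gap: 0.599
grasp_force: 0.0
[ 0.47262146 -0.17523559  0.032     ] [-0.0044 -0.0003  0.0701] [320.01556666 267.47822383]
```

View pics/w4.png

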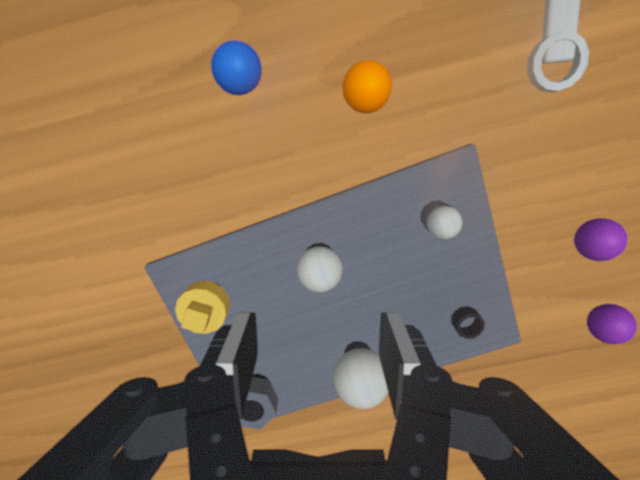

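The wrist view shows B at (320,269), matching the projection. A's seat at (467,322) is empty.

```bash
python3 -m crank '[[0.6,-0.003,0,0.02,0],[0.6,-0.003,0,0.045,0],[0.6,-0.003,0,0.065,0],[0.6,-0.003,0,0.075,0],[0.6,-0.003,0,0.075,0]]'; python3 - <<'E'
from h import *
print(rel([.4726,-.1752,.032]))
E
```

```text
clock: 7.85
tcp_pos: [0.4742, -0.1744, 0.0316]
orientation: [-0.364, -3.118, -0.001]
wrist_force: [0.5, 0.1, 0.8]
finger_gap: 0.6
grasp_force: 0.0
[ 0.00137618 -0.001159   -0.00038128]
```

```bash
python3 -m crank '[[0.6,0.001,-0.001,0.008,0],[0.6,0.001,-0.001,0.014,0],[0.6,0.001,-0.001,0.014,0],[0.1,0.001,-0.001,0.014,0],[0.1,0.001,-0.001,0.014,0]]'; python3 -m crank '[[0.1,0,0,0,0],[0.1,0,0,0,0],[0.1,0,0,0,0],[0.1,0,0,-0.01,0],[0.1,0,0,-0.03,0]]';  python3 -m crank '[[0.1,0,0,-0.04,0],[0.1,0,0,-0.085,0],[0.1,0,0,-0.13,0],[0.1,0,0,-0.16,0],[0.1,0,0,-0.16,0]]'; python3 - <<'E'
from h import *
print(rel([.4965,.185,.134]))
E
```

```text
clock: 8.35
tcp_pos: [0.474, -0.1761, 0.0188]
orientation: [0.365, 3.12, -0.0]
wrist_force: [-0.6, 0.1, 2.4]
finger_gap: 0.297
grasp_force: 58.9
clock: 8.85
tcp_pos: [0.4724, -0.1754, 0.0472]
orientation: [-0.364, -3.116, -0.002]
wrist_force: [-0.3, 0.4, -0.5]
finger_gap: 0.292
grasp_force: 58.9
clock: 9.35
tcp_pos: [0.4753, -0.1767, 0.2141]
orientation: [0.364, 3.111, -0.004]
wrist_force: [-0.4, 0.1, -0.8]
finger_gap: 0.294
grasp_force: 59.0
[0.06349567 0.35697738 0.07893697]
```

```bash
python3 -m crank '[[0.1,0.006,0.03,0,0],[0.1,0.013,0.075,0,0],[0.1,0.021,0.12,0,0],[0.1,0.029,0.165,0,0],[0.1,0.036,0.205,0,0]]'; python3 -m crank '[[0.1,0.008,0.045,0,0],[0.1,0.016,0.09,0,0],[0.1,0.023,0.13,0,0],[0.1,0.027,0.15,0,0],[0.1,0.027,0.15,0,0]]'; python3 -m crank '[[0.1,0,0,0,0],[0.1,0,0,0,0],[0.1,0,0,0.01,0],[0.1,0,0,0.02,0],[0.1,0,0,0.02,0]]'; python3 - <<'E'
from h import *
print(rel([.4965,.185,.134]))
E
```

```text
clock: 9.85
tcp_pos: [0.4851, 0.0338, 0.2074]
orientation: [-0.364, -3.119, -0.0]
wrist_force: [0.1, 0.8, -1.3]
finger_gap: 0.293
grasp_force: 59.0
clock: 10.35
tcp_pos: [0.4933, 0.1862, 0.2069]
orientation: [-0.359, -3.119, 0.001]
wrist_force: [-0.9, -0.3, -1.1]
finger_gap: 0.288
grasp_force: 59.1
clock: 10.85
tcp_pos: [0.4934, 0.1831, 0.1858]
orientation: [-0.366, -3.117, 0.002]
wrist_force: [-0.0, -0.3, -1.0]
finger_gap: 0.294
grasp_force: 59.1
[-0.00280478  0.00264586  0.05177993]
```

```bash
python3 -m crank '[[0.1,-0.002,0.002,0.02,0],[0.1,-0.002,0.002,0.045,0],[0.1,-0.002,0.002,0.058,0],[0.1,-0.002,0.002,0.058,0],[0.1,-0.002,0.002,0.058,0]]'; python3 -m crank '[[0.5,0,0,0,0],[0.5,0,0,0,0],[0.5,0,0,0,0],[0.5,0,0,0,0],[0.5,0,0,0,0]]'; python3 -m crank '[[0.5,0,0,-0.03,0],[0.5,0,0,-0.07,0],[0.5,-0.035,0,-0.09,0],[0.5,-0.07,0,-0.09,0],[0.5,-0.076,0,-0.09,0]]'; python3 -m crank '[[0.5,0,0,0,0],[0.5,0,0,0,0],[0.5,0,0,0,0],[0.5,0,0,0,0],[0.5,0,0,0,0]]'; python3 - <<'E'
from h import *
snap('wrist','w5')
im=cv2.imread('pics/w5.png');cv2.imwrite('pics/c5.png',im[0:260,180:480])
E
```

```text
clock: 11.35
tcp_pos: [0.4969, 0.1855, 0.131]
orientation: [0.365, 3.12, 0.001]
wrist_force: [0.6, -0.9, -0.5]
finger_gap: 0.289
grasp_force: 59.1
clock: 11.85
tcp_pos: [0.4967, 0.1855, 0.1305]
orientation: [0.365, 3.12, 0.0]
wrist_force: [-0.4, 0.0, -0.0]
finger_gap: 0.501
grasp_force: 0.0
clock: 12.35
tcp_pos: [0.5729, 0.1668, 0.2202]
orientation: [0.367, 3.119, -0.0]
wrist_force: [0.3, 0.7, -0.3]
finger_gap: 0.501
grasp_force: 0.0
clock: 12.85
tcp_pos: [0.5702, 0.1682, 0.2206]
orientation: [0.364, 3.12, 0.0]
wrist_force: [0.2, 0.7, 0.1]
finger_gap: 0.499
grasp_force: 0.0
```

View pics/c5.png

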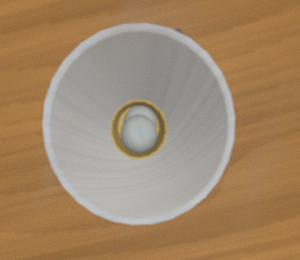

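The crop shows the second ball at (140,131), resting on the first inside the bore. The gripper is clear of everything, so I'm handing in.

```bash
python3 -c "
from workcell import arm
print(arm.sign_off())"
```

```text
the job is handed in; nothing more can be done
None
```

Both 28 mm balls are down in the valve bore, one on top of the other (seen in the last wrist picture); the arm was clear and I handed the job in at about 13 s on the robot's clock, with no verdict returned.

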